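# Hold the loupe in focus over a soldered switch

## Task

Pick the loupe (the round lens with a straight handle) out of the cluttered parts tray and hold it level over the soldered switch on the inspection stand, with the middle of the lens right above the switch and at the height shown by the tip of the pointer on the stand's post. Do not touch the stand, its pointer or the part on it, and leave the jar, the reel and the battery pack on the bench alone. Finish while still holding the loupe there, steady in the gripper; do not put it down or let go.

Things in the scene. Friction and masses are not known exactly. Their poses are not given: they have to be found in the camera images.
- loupe: Loupe, ~90 g, flat in the tray. Black bar handle 88 x 20 x 22 mm high (x -50 to +38), thin neck, round lens in a 64 mm aluminium bezel 16 high (x +43 to +107). Origin: underside of the handle below the best grip (near balance, 6 mm lensward of handle middle). x along handle to the lens, z up; underside flat at z = 0. At the start x points away from the robot, within 0.9 rad.
- lens (a point): The middle of the lens: on the loupe, 75 mm from the loupe's origin along its x axis, 8 mm above the underside.
- tray: Grey open tray 320 (x) x 260 (y) x 40 mm high, fixed, walls and floor 5 mm. Origin: centre of underside. Left or right of the robot's centre line, the stand on the other side. Round its edge lie loose parts that may be nudged: steel ring 40 mm across (no handle), brass spacer, toggle switch, black knob cap (all under 40 high), bolts, nuts, two bars 12 x 60 x 12 mm.
- stand: Fixed inspection stand: grey base 200 x 130 x 12 mm (x -80 to +120), on it a folded aluminium part 70 x 62 mm, the soldered switch in its middle (all below 50 mm), and a steel post 12 mm thick, 192 high at x = +105. Origin: on the bench right under the switch. x points from switch to post (away from the robot, within 0.4 rad), z up. Nothing stands on the near side (-x).
- joint_spot (a point): The soldered lugs of the switch, the spot to look at: 44 mm above the bench, right above the stand's origin.
- pointer (a point): Free tip of the level brass pointer, 5 mm thick, that reaches from the brass collar on the post towards the switch and ends 52 mm short of being above it. Its height is the focal height for the middle of the lens: 105 to 155 mm above the bench, different each time. The collar is a stiff sliding fit; leave it where it is set.
- flux_jar: Small closed jar, diameter 44, 50 mm high, standing on the bench close beside the stand. Origin: centre of its underside.
- reel: Grey flanged reel, diameter 54, 42 mm high, standing on the bench close beside the stand, opposite the jar. Origin: centre of its underside.
- battery: Drill battery pack, 110 (x) x 75 (y) x 57 mm high, standing on the bench between and beyond tray and stand. Origin: centre of its underside.
Not all that is in view belongs to the job. There is more than one size of the loupe; the one meant has the size given above.

How it is judged:
By the outcome, as a careful person would: the job done as asked, in the order asked, and still so for the second after the job is handed in, while the arm keeps its last pose, push and grip.
It also fails if it takes over 42 s, if anything falls off the work surface, if the arm or the gripper's body presses on something with over 40 N, if the wrist force passes 120 N, or if a joint passes its speed limit or range.

## Robot

A 6-joint arm with a two-finger parallel gripper is mounted at the origin on the work surface. World frame = base frame: x ahead of the robot, y to its left, z up, the work surface at z = 0. Lengths are in m, angles in rad, forces in N, time in s.
With the tool pointing down it reaches from about 0.275 to 0.725 m from the base axis. Payload 5.6 kg.
Tool frame: the origin (TCP) lies at the centre of the arm's flange, where the gripper is bolted on; the fingertips stand 173 mm ahead of it and the grasp point (between the pads) lies 155 mm ahead of it; z points along the fingers, x is the direction in which the jaws open and shut, and the axes are right-handed (so a half turn about z gives the same grasp; the last joint's range is limited). The gripper opens to 85 mm and grips with 20 to 120 N. Pads are 22 mm wide; open, the fingers measure 114 mm over their backs; the gripper's body (76 mm by 85 mm) begins 54 mm behind the grasp point. The pads swing forward as they close: fully open they stand 13 mm farther back than shut.
Start: joints at [1.527, 0.255, 0.108, 0, -1.424, -0.285], TCP at [0.178, 0.521, 0.405] pointing down, gripper open.
Joint ranges: [-2.95, 2.95], [-1.21, 1.97], [-1.09, 1.5], [-2.87, 1.71], [-2.94, -0.07], [-3.05, 3.05]. Speed limits (rad/s): [2.57, 2.57, 3.14, 3.14, 3.14, 3.14].

## Interface

Orientations are given as a unit quaternion [w, x, y, z].
In Python, from bench import manip, capture gives the robot as it stands. The module is installed in compiled form; this text tells all that it offers.
- The arm moves only by the tool servo_tool, never from a script. Its argument "moves" is a list of rows, each an object of numbers: "x", "y", "z": the shift along the tool's x, y, z in mm; "roll": the turn about the tool's z in units of 5 degrees (1.0 is 5 degrees). In form: [{"x": .., "y": .., "z": .., "roll": ..}, ...]. A call has exactly 8 rows; each row is the pose to reach, as a shift and turn from the pose measured when the call began, along the tool's axes at that moment; what a row does not reach only later rows make up. A row lasts 1/10 s, in which the tool goes at most 50 mm and 8.59 degrees, less where a joint would pass 70% of its speed; a pose out of reach is approached as far as the arm can. A call with a gripper value outside its range is refused whole. "hand" is the finger opening in mm, from 0 to 85.4, set as the call begins (left out, the last holds). The fingers move at their own pace and stop on an object; "newtons" is the grip in N (left out, the last holds). Time passes only in rows, so rows that repeat a pose let the fingers close, or fill a call up. It gives the time, the measured TCP pose, the force and the opening at its end, in the units of the state.
- manip.sense(): the state, without advancing time (a new reading comes with each control period).
- capture(name): name is "scene" or "side" or "wrist"; returns a dict with "img" (400x640x3 uint8, blue, green, red), "depth" (400x640 float32, m along the optical axis (not along the pixel's ray), 0 where there is no reading), "fov_y" (degrees; the focal length in pixels is half the picture's height over the tangent of half this angle, whatever the lens; pixels are square), "cx", "cy" (the principal point, pixels), "eye" and "rotation" of the camera in the world. Camera axes: x right, y down, z forward; pixel columns grow to the right and rows downward; lengths in m; the calibration is good to about 2 mm. A picture is of the moment at which its call begins.
- manip.sign_off(): hands the job in, once; it reports no verdict.
The state is a dict: "time_s": time; "joint_positions": joint angles; "dq": joint speeds; "joint_efforts": joint torques, N m; "tcp_pos": TCP position; "ee_rot": TCP orientation; "force": force on the tool from outside, world axes, zero at the start; "ft_torque": the same for the moment, N m; "grip_width": finger opening in m.
Only numpy, scipy, OpenCV 4.12 (cv2) and the standard library are available. Lean on these libraries where they do the work, as an engineer would, in place of code of your own. Each camera call takes 0.05 s, during which the arm holds its last target. There are 200 camera calls.

## Working session

There is one attempt and no reset: what is moved stays moved. The work goes in short steps, Python scripts to look and compute and a tool call to move; the robot and the scene stay as the last step left them, time stands still between calls to the robot, and variables do not carry over. Pictures are saved under pics/ and viewed, about 8 in all and at most 12, crops included, and the job is handed in when it is done.

Besides the shell and the picture viewer there is one more tool, called as a command line: name --argument value ..., lists and objects as JSON in quotes. servo_tool: Moves the arm, as the interface text tells. Its arguments: {"type":"object","properties":{"moves":{"type":"array"},"hand":{"type":"number"},"newtons":{"type":"number"}},"required":["moves"]}

```bash
mkdir -p pics
cat > h.py <<'E'
import numpy as np,cv2
from bench import manip,capture
def cap(n,save=None):
    c=capture(n)
    if save: cv2.imwrite('pics/'+save,c['img'])
    c['f']=200/np.tan(np.radians(c['fov_y'])/2); np.savez('last_'+n+'.npz',**{k:np.asarray(v) for k,v in c.items()})
    return c
def load(n): return dict(np.load('last_'+n+'.npz'))
def rot(c):
    r=np.asarray(c['rotation'],float)
    if r.shape==(3,3): return r
    from scipy.spatial.transform import Rotation as R
    return R.from_quat([*r[1:],r[0]]).as_matrix()
def cloud(c):
    v,u=np.mgrid[:400,:640]; d=c['depth']
    p=np.stack([(u-c['cx'])/c['f']*d,(v-c['cy'])/c['f']*d,d],-1)
    w=p@rot(c).T+np.asarray(c['eye']); w[d==0]=np.nan
    return w
def ray(c,u,v,z):
    r=rot(c)@np.array([(u-c['cx'])/c['f'],(v-c['cy'])/c['f'],1]); e=np.asarray(c['eye']); return e+r*(z-e[2])/r[2]
def proj(c,p):
    q=rot(c).T@(np.asarray(p)-c['eye']); return q[:2]/q[2]*c['f']+[c['cx'],c['cy']]
E
python3 - <<'E'
from h import *
s=manip.sense();print(s)
for n in('scene','side','wrist'):
    c=cap(n,n+'0.png');print(n,c['eye'],c['rotation'],c['f'],c['cx'],c['cy'])
cv2.imwrite('pics/m.png',np.hstack([cv2.resize(cv2.imread('pics/%s0.png'%n),(400,250)) for n in('side','wrist')]))
E
```

```text
{'time_s': 0.0, 'joint_positions': array([ 1.52659620e+00,  2.55712145e-01,  1.07009002e-01, -4.49857863e-04,
       -1.42391544e+00, -2.84612145e-01]), 'dq': array([-0.00034205, -0.0004431 , -0.00035151,  0.00123674,  0.00055777,
        0.0015091 ]), 'joint_efforts': array([-1.46702664e-04, -3.86635566e+01,  2.37941480e+01,  5.36484182e+00,
       -5.99790612e-03, -1.15443109e-05]), 'tcp_pos': array([0.17748324, 0.52039164, 0.40381945]), 'ee_rot': array([-7.37402033e-04, -5.81815072e-01,  8.13320566e-01, -5.79558835e-04]), 'force': array([ 0.45459663, -0.29762375, -0.06017934]), 'ft_torque': array([ 0.00137598, -0.01827567, -0.00269405]), 'grip_width': 0.08549190691991876}
scene [1.38196856 0.48490459 1.00735573] [-0.21461179  0.47205513  0.78433493 -0.3404768 ] 518.9909204166613 320.64364853783377 200.15038974863563
side [ 0.0950858  -0.7293211   0.69397573] [-0.43410689  0.87210615 -0.19883567  0.10698805] 398.1722762426781 318.5963592443975 200.6876981894595
wrist [0.25267969 0.49536917 0.3734747 ] [-0.09177271 -0.57399422  0.80370608  0.12714141] 287.2736647810795 315.21378159847444 200.62742892759098
```

View pics/scene0.png

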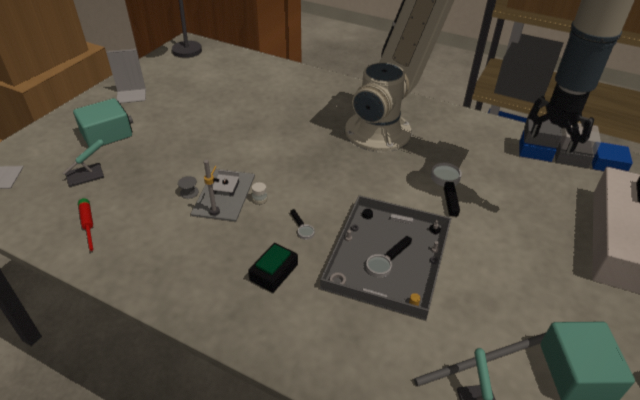

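View pics/m.png

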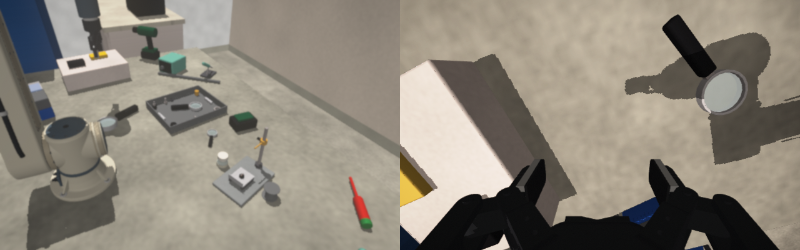

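Scene view, three loupes: a large one on the bench (448,190), a small one on the bench (302,224) and one in the tray (388,257). The tray loupe fits by place; I'll check its size in an enlarged crop. The stand is at (222,190), its brass collar at (208,180), the reel at (187,187), the jar at (259,193) and the battery at (273,266).

Run:
```python
from h import *
np.set_printoptions(precision=4,suppress=True)
c=load('scene');w=cloud(c)
for nm,u,v,z in[('lens tray',379,265,.021),('handle end',409,240,.027),('big lens',447,173,.02),('big handle end',453,213,.02),('small lens',306,231,.01),('sm end',294,211,.01),('switch',225,183,.044),('jar',259,188,.05),('reel',187,183,.042),('batt',273,262,.057),('posttop',207,163,.192),('postbase',214,211,.012)]:
    print(nm,ray(c,u,v,z),w[v,u])
a=cv2.resize(c['img'][195:315,315:455],None,fx=4,fy=4,interpolation=2)
b=cv2.resize(c['img'][150:230,170:280],None,fx=4,fy=4,interpolation=2)
s=load('side');d=cv2.resize(s['img'][190:330,330:470],None,fx=3,fy=3,interpolation=2)
o=np.zeros((600,800,3),np.uint8);o[:480,:560]=a; cv2.imwrite('pics/a.png',a)
o=np.zeros((430,800,3),np.uint8);o[:320,:380]=b[:,:380];o[:420,380:800]=d;cv2.imwrite('pics/b.png',o)
```

```text
lens tray [0.5637 0.2385 0.021 ] [0.5552 0.2359 0.0107]
handle end [0.4538 0.2757 0.027 ] [0.4511 0.2751 0.0242]
big lens [0.133  0.2785 0.02  ] [0.1209 0.2765 0.0104]
big handle end [0.2933 0.3456 0.02  ] [0.2887 0.3451 0.0158]
small lens [0.5377 0.0178 0.01  ] [0.5352 0.0164 0.0071]
sm end [ 0.4859 -0.0486  0.01  ] [ 0.4891 -0.0466  0.0136]
switch [ 0.5098 -0.2592  0.044 ] [ 0.5081 -0.2606  0.0422]
jar [ 0.4876 -0.159   0.05  ] [ 0.489  -0.1581  0.0514]
reel [ 0.5593 -0.3551  0.042 ] [ 0.5561 -0.3583  0.0382]
batt [0.7053 0.0199 0.057 ] [0.7022 0.0177 0.0526]
posttop [ 0.602  -0.2291  0.192 ] [ 0.5989 -0.2319  0.1887]
postbase [ 0.5928 -0.2416  0.012 ] [ 0.5997 -0.2351  0.0208]
```

View pics/a.png

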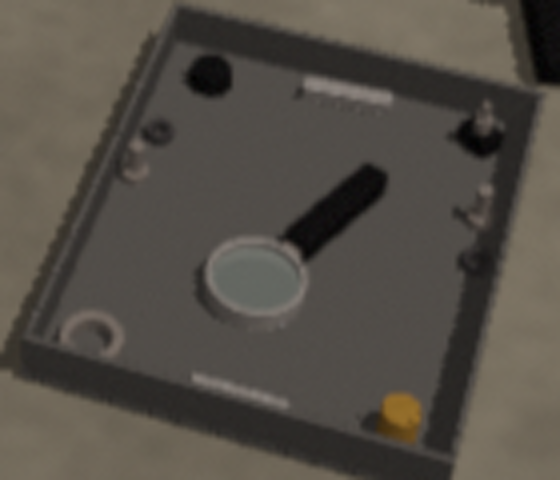

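View pics/b.png

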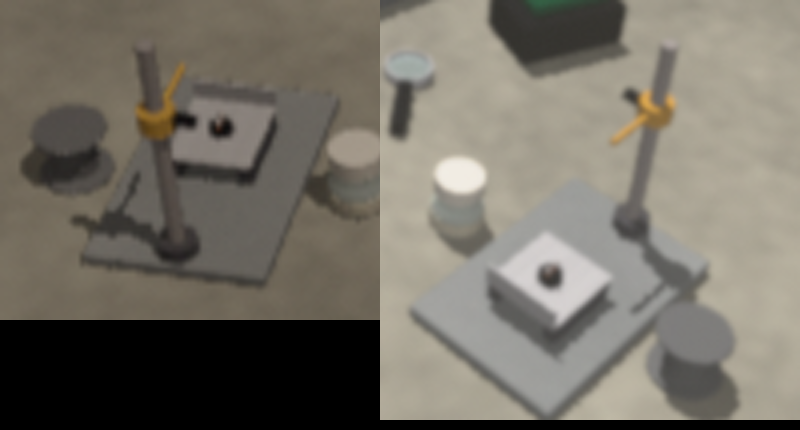

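The tray loupe measures about 0.12 m from lens to handle end, against 125 mm expected. The large one gives 0.17 and the small one 0.08, so the tray loupe is the one meant. The stand crops show the post, the collar with its brass pointer, and the switch in the middle of the folded part. I'm moving above the loupe now; the tool's y axis already lies along its handle.

servo_tool --moves '[{"x":18,"y":-47,"z":0,"roll":0},{"x":36,"y":-95,"z":0,"roll":0},{"x":54,"y":-143,"z":5,"roll":0},{"x":72,"y":-190,"z":15,"roll":0},{"x":90,"y":-238,"z":25,"roll":0},{"x":108,"y":-285,"z":40,"roll":0},{"x":125,"y":-333,"z":50,"roll":0},{"x":140,"y":-380,"z":60,"roll":0}]' --hand 85 --newtons 60

```text
time_s: 0.95
tcp_pos: [0.4841, 0.2702, 0.3459]
ee_rot: [-0.001, -0.582, 0.813, -0.0]
force: [0.1, 0.8, 0.6]
grip_width: 0.085
```

servo_tool --moves '[{"x":0,"y":0,"z":0,"roll":0},{"x":0,"y":0,"z":0,"roll":0},{"x":0,"y":0,"z":0,"roll":0},{"x":0,"y":0,"z":0,"roll":0},{"x":0,"y":0,"z":0,"roll":0},{"x":0,"y":0,"z":0,"roll":0},{"x":0,"y":0,"z":0,"roll":0},{"x":0,"y":0,"z":0,"roll":0}]'

```text
time_s: 1.75
tcp_pos: [0.484, 0.2704, 0.346]
ee_rot: [-0.001, -0.582, 0.813, -0.0]
force: [-0.5, -0.8, -0.0]
grip_width: 0.0854
```

Run:
```python
from h import *
s=manip.sense();print(s['time_s'],s['tcp_pos'],s['ee_rot'],s['joint_positions'])
c=cap('wrist','w1.png');cap('scene');cap('side')
```

```text
1.75 [0.4839656  0.27036528 0.34600462] [-6.94236951e-04 -5.82080705e-01  8.13130627e-01 -3.94038522e-04] [ 7.91898102e-01  2.88316284e-01  3.05950348e-03  5.63421796e-04
 -1.28704171e+00  4.50514679e-01]
```

View pics/w1.png

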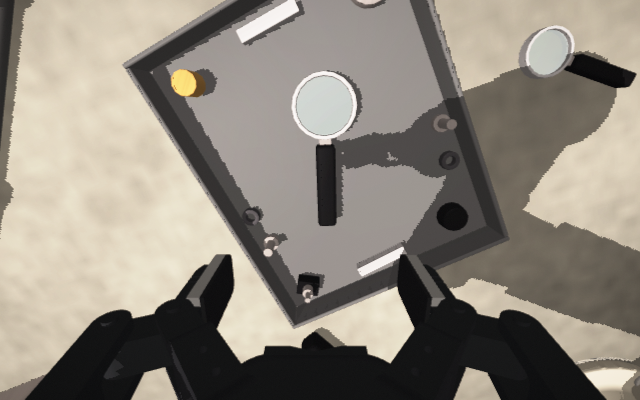

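The wrist view shows the tray loupe nearly upright: lens centre (325,105), handle from (326,145) to (327,224), with clear floor on both sides.

Run:
```python
from h import *
np.set_printoptions(precision=4,suppress=True)
c=load('wrist');w=cloud(c);g=cv2.cvtColor(c['img'],cv2.COLOR_BGR2GRAY)
z=w[...,2]
m=np.zeros((400,640),bool);m[130:232,305:350]=1
h=m&(z>.019)&(z<.034)&(g<60);p=w[h]
print('handle z',np.nanmedian(p[:,2]),h.sum(),'floor',np.nanmedian(w[180:220,280:300,2]))
mu=p[:,:2].mean(0);r=cv2.minAreaRect(p[:,:2].astype(np.float32)*1000);print(r)
L=ray(c,325,105,.021)[:2];print('lens',L)
# bezel fit
b=np.zeros_like(m);b[65:145,285:365]=1
k=b&(g>235);v,u=np.nonzero(k);e=cv2.fitEllipse(cv2.convexHull(np.c_[u,v].astype(np.int32)));print(e)
L=ray(c,*e[0],.021)[:2];d=L-np.array(r[0])/1000;print('lens',L,'dist',np.linalg.norm(d),'diam',e[1][0]/c['f']*c['depth'][105,325])
th=np.arctan2(d[1],d[0]);d/=np.linalg.norm(d);print('yaw',th)
O=L-.075*d;print('origin',O,O-.0)
s=manip.sense();q=s['ee_rot']
from scipy.spatial.transform import Rotation as R
T=R.from_quat([*q[1:],q[0]]).as_matrix();print('tooly yaw(neg)',np.arctan2(-T[1,1],-T[0,1]))
print('shift tool mm',1000*T.T@(np.r_[O,.180]-s['tcp_pos']))
# stand
for n in('scene','side'):
    c=load(n);w=cloud(c);im=c['img'];hsv=cv2.cvtColor(im,cv2.COLOR_BGR2HSV)
    near=(np.abs(w[...,0]-.55)<.13)&(np.abs(w[...,1]+.25)<.13)
    br=near&(hsv[...,1]>120)&(w[...,2]>.08)
    v,u=np.nonzero(br);print(n,len(u));P=w[br]
    print(np.c_[u,v,P][np.argsort(P[:,0])][::max(1,len(u)//25)])
    po=near&(w[...,2]>.165);print('post top',w[po].mean(0),po.sum(), w[po][:,2].max())
    pl=near&(w[...,2]>.009)&(w[...,2]<.016);print('base rect',cv2.minAreaRect(w[pl][:,:2].astype(np.float32)*1000))
```

```text
handle z 0.02699098680625653 1508 floor 0.005332301354772667
((480.2192687988281, 259.55596923828125), (19.87101936340332, 86.677978515625), 73.20226287841797)
lens [0.5577 0.2354]
((323.6040344238281, 104.94235229492188), (63.345706939697266, 67.2080078125), 5.500357627868652)
lens [0.5581 0.2367] dist 0.08122238033167074 diam 0.06304242307491113
yaw -0.28580604005741
origin [0.4862 0.2578] [0.4862 0.2578]
tooly yaw(neg) -0.32864747215327383
shift tool mm [ 10.7754  -6.0054 165.9108]
scene 85
[[215.     166.       0.5387  -0.2606   0.1256]
 [215.     168.       0.5503  -0.2514   0.1305]
 [214.     169.       0.5586  -0.248    0.1343]
 [213.     172.       0.5641  -0.2482   0.1279]
 [212.     172.       0.5689  -0.2473   0.1317]
 [212.     174.       0.5749  -0.243    0.131 ]
 [211.     175.       0.5862  -0.2368   0.1382]
 [211.     176.       0.5901  -0.2338   0.139 ]
 [212.     179.       0.5945  -0.2281   0.1343]
 [212.     177.       0.5948  -0.2268   0.1418]
 [204.     176.       0.5957  -0.2525   0.1356]
 [212.     182.       0.5977  -0.2269   0.127 ]
 [209.     178.       0.5
[... 2023 characters left out ...]
2 ]
 [418.     222.       0.5876  -0.2317   0.1412]
 [420.     224.       0.5885  -0.2378   0.1399]
 [423.     230.       0.5891  -0.2496   0.1318]
 [424.     227.       0.5899  -0.2498   0.1402]
 [424.     229.       0.5907  -0.2503   0.1346]
 [424.     230.       0.5925  -0.2492   0.1302]
 [426.     226.       0.5938  -0.251    0.1425]
 [425.     230.       0.5955  -0.2491   0.1291]
 [426.     225.       0.5974  -0.2469   0.1409]
 [425.     223.       0.6004  -0.2399   0.1401]
 [427.     223.       0.6024  -0.2435   0.1421]]
post top [ 0.5911 -0.2403  0.1812] 74 0.19442061104252945
base rect ((522.3480224609375, -269.1523742675781), (205.56845092773438, 213.0010528564453), 82.296142578125)
```

Height, size (63 mm bezel, handle 20 × 87) and position all agree, giving origin (0.486, 0.258) and yaw -0.29. Next I descend and grip.

servo_tool --moves '[{"x":5,"y":-3,"z":25,"roll":-0.2},{"x":11,"y":-6,"z":60,"roll":-0.5},{"x":11,"y":-6,"z":95,"roll":-0.5},{"x":11,"y":-6,"z":120,"roll":-0.5},{"x":11,"y":-6,"z":140,"roll":-0.5},{"x":11,"y":-6,"z":155,"roll":-0.5},{"x":11,"y":-6,"z":165,"roll":-0.5},{"x":11,"y":-6,"z":165,"roll":-0.5}]' --hand 60

```text
time_s: 2.7
tcp_pos: [0.4858, 0.2573, 0.1797]
ee_rot: [-0.002, -0.599, 0.8, -0.0]
force: [-0.2, -0.7, -0.4]
grip_width: 0.0601
```

servo_tool --moves '[{"x":0,"y":0,"z":0,"roll":0},{"x":0,"y":0,"z":0,"roll":0},{"x":0,"y":0,"z":0,"roll":0},{"x":0,"y":0,"z":0,"roll":0},{"x":0,"y":0,"z":0,"roll":0},{"x":0,"y":0,"z":0,"roll":0},{"x":0,"y":0,"z":0,"roll":0},{"x":0,"y":0,"z":0,"roll":0}]' --hand 0 --newtons 60

```text
time_s: 3.5
tcp_pos: [0.4861, 0.2576, 0.1808]
ee_rot: [-0.001, -0.6, 0.8, -0.0]
force: [-0.5, 0.2, 4.8]
grip_width: 0.0189
```

servo_tool --moves '[{"x":0,"y":0,"z":-5,"roll":0},{"x":0,"y":0,"z":-15,"roll":0},{"x":0,"y":0,"z":-35,"roll":0},{"x":0,"y":0,"z":-60,"roll":0},{"x":0,"y":0,"z":-90,"roll":0},{"x":0,"y":0,"z":-120,"roll":0},{"x":0,"y":0,"z":-140,"roll":0},{"x":0,"y":0,"z":-150,"roll":0}]'

```text
time_s: 4.3
tcp_pos: [0.4865, 0.2579, 0.3335]
ee_rot: [0.001, -0.6, 0.8, -0.0]
force: [0.8, 0.2, -0.9]
grip_width: 0.0189
```

Run:
```python
from h import *
np.set_printoptions(precision=4,suppress=True)
c=cap('wrist','w2.png');s=manip.sense();print(s['time_s'],s['tcp_pos'],s['ee_rot'],s['grip_width'],s['force'])
from scipy.spatial.transform import Rotation as R
q=s['ee_rot'];T=R.from_quat([*q[1:],q[0]]).as_matrix()
t=(cloud(c)-s['tcp_pos'])@T
m=(t[...,2]>.10)&(t[...,2]<.22)&(np.abs(t[...,0])<.06)&(t[...,1]<-.025)&(t[...,1]>-.13)
p=t[m];print(m.sum(),p.min(0),p.max(0))
v,u=np.nonzero(m)
# bezel top plane
A=np.c_[p[:,:2],np.ones(len(p))];b=p[:,1]<-.045
print('bezel fit',np.linalg.lstsq(A[b],p[b,2],rcond=None)[0],np.median(p[b],0))
for lo,hi in[(-.04,-.025),(-.06,-.045),(-.075,-.06),(-.09,-.075),(-.11,-.09)]:
    k=(p[:,1]>lo)&(p[:,1]<hi)
    if k.any(): print(lo,hi,k.sum(),p[k][:,0].min(),p[k][:,0].max(),np.percentile(p[k][:,2],[5,50,95]))
```

```text
4.35 [0.4866 0.258  0.334 ] [ 0.0012 -0.5996  0.8003 -0.0005] 0.018609071126110342 [1.4688 0.9792 0.6487]
18841 [-0.0318 -0.1058  0.1523] [ 0.0317 -0.025   0.1725]
bezel fit [0.0012 0.0135 0.1655] [-0.0001 -0.0765  0.1656]
-0.04 -0.025 1430 -0.01015784585634047 0.009730820345436425 [0.1534 0.155  0.164 ]
-0.06 -0.045 3372 -0.027939880642306684 0.027912909730814853 [0.1595 0.1655 0.1668]
-0.075 -0.06 4659 -0.031750134440491594 0.03174716140271029 [0.1598 0.1658 0.1669]
-0.09 -0.075 5091 -0.03168089657340127 0.03114976053305607 [0.1598 0.1658 0.167 ]
-0.11 -0.09 4020 -0.026838011862136177 0.026741351313215058 [0.1593 0.1652 0.1668]
```

View pics/w2.png

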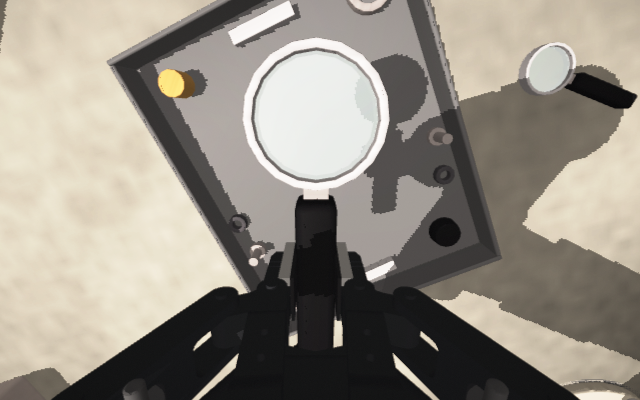

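The loupe is held square: in the tool frame the lens is at (0, -74.5, 168) mm, level to within about 0.8°. Next I carry it to a standoff on the near side of the stand.

servo_tool --moves '[{"x":10,"y":0,"z":-10,"roll":0},{"x":40,"y":0,"z":-20,"roll":0},{"x":80,"y":-2,"z":-30,"roll":0},{"x":120,"y":-3,"z":-30,"roll":0},{"x":165,"y":-4,"z":-30,"roll":0},{"x":210,"y":-5,"z":-30,"roll":0},{"x":250,"y":-6,"z":-30,"roll":0},{"x":290,"y":-6,"z":-30,"roll":0}]'

```text
time_s: 5.15
tcp_pos: [0.4093, -0.024, 0.3631]
ee_rot: [0.0, -0.6, 0.8, -0.0]
force: [0.5, -0.5, -0.4]
grip_width: 0.0188
```

servo_tool --moves '[{"x":45,"y":-1,"z":0,"roll":-1},{"x":90,"y":-2,"z":0,"roll":-2},{"x":135,"y":-3,"z":0,"roll":-3},{"x":180,"y":-4,"z":0,"roll":-4},{"x":225,"y":-5,"z":0,"roll":-5},{"x":265,"y":-6,"z":0,"roll":-6},{"x":295,"y":-6,"z":0,"roll":-6.6},{"x":310,"y":-6,"z":0,"roll":-6.8}]'

```text
time_s: 5.95
tcp_pos: [0.3262, -0.3251, 0.3621]
ee_rot: [-0.0, 0.807, -0.59, -0.001]
force: [1.0, -0.1, -1.1]
grip_width: 0.0188
```

servo_tool --moves '[{"x":0,"y":0,"z":0,"roll":0},{"x":0,"y":0,"z":0,"roll":0},{"x":0,"y":0,"z":0,"roll":0},{"x":0,"y":0,"z":0,"roll":0},{"x":0,"y":0,"z":0,"roll":0},{"x":0,"y":0,"z":0,"roll":0},{"x":0,"y":0,"z":0,"roll":0},{"x":0,"y":0,"z":0,"roll":0}]'

```text
time_s: 6.75
tcp_pos: [0.3263, -0.325, 0.3622]
ee_rot: [-0.0, 0.807, -0.59, -0.001]
force: [-0.4, -0.1, -0.7]
grip_width: 0.0184
```

Run:
```python
from h import *
s=manip.sense();print(s['time_s'],s['tcp_pos'],s['ee_rot'],s['grip_width'],s['force'],s['joint_positions'])
c=cap('wrist','w3.png')
```

```text
6.75 [ 0.3263078  -0.3250042   0.36218438] [-9.06478953e-05  8.07215078e-01 -5.90256854e-01 -8.10065433e-04] 0.018434351605207087 [-0.36418944 -0.05731732 -0.73116769] [-4.41733462e-01  9.70300189e-02 -1.95268251e-01 -5.04633288e-04
 -1.28005500e+00  2.32071666e+00]
```

View pics/w3.png

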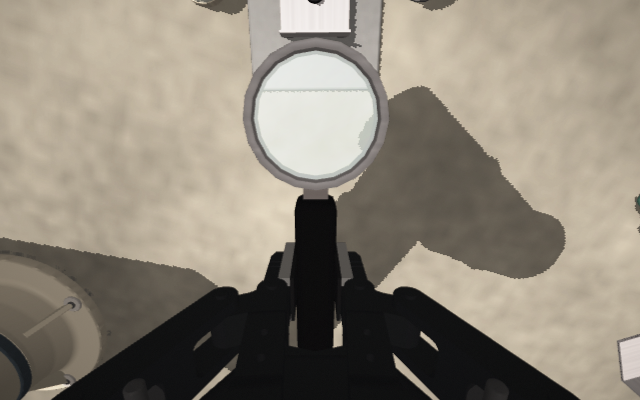

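The loupe is steady. The stand's near edge is in view, but the switch (316,0) sits at the picture's edge. I'll shift up and aside so the whole stand shows beside the lens.

servo_tool --moves '[{"x":-20,"y":-5,"z":-20,"roll":0},{"x":-50,"y":-20,"z":-40,"roll":0},{"x":-85,"y":-35,"z":-60,"roll":0},{"x":-120,"y":-50,"z":-80,"roll":0},{"x":-150,"y":-70,"z":-95,"roll":0},{"x":-180,"y":-90,"z":-105,"roll":0},{"x":-200,"y":-105,"z":-110,"roll":0},{"x":-200,"y":-105,"z":-110,"roll":0}]'

```text
time_s: 7.6
tcp_pos: [0.3665, -0.1008, 0.4731]
ee_rot: [-0.001, 0.808, -0.589, -0.0]
force: [-0.3, 0.5, -0.8]
grip_width: 0.019
```

servo_tool --moves '[{"x":0,"y":0,"z":0,"roll":0},{"x":0,"y":0,"z":0,"roll":0},{"x":0,"y":0,"z":0,"roll":0},{"x":0,"y":0,"z":0,"roll":0},{"x":0,"y":0,"z":0,"roll":0},{"x":0,"y":0,"z":0,"roll":0},{"x":0,"y":0,"z":0,"roll":0},{"x":0,"y":0,"z":0,"roll":0}]'

```text
time_s: 8.4
tcp_pos: [0.3665, -0.1008, 0.4731]
ee_rot: [-0.001, 0.808, -0.589, -0.0]
force: [0.2, -0.4, -1.6]
grip_width: 0.0186
```

Run:
```python
from h import *
s=manip.sense();print(s['time_s'],s['tcp_pos'],s['ee_rot'],s['grip_width'],s['force'],s['joint_positions'])
c=cap('wrist','w4.png');cap('side');cap('scene')
```

```text
8.4 [ 0.36650775 -0.10081593  0.47312973] [-9.51700158e-04  8.08206043e-01 -5.88899007e-01 -2.12629953e-04] 0.018596540470859547 [ 0.21532329 -0.39481161 -1.61126821] [ 1.48945447e-01 -1.02894646e-01 -1.13027877e-01 -1.65373877e-03
 -1.55962906e+00  1.73327233e+00]
```

View pics/w4.png

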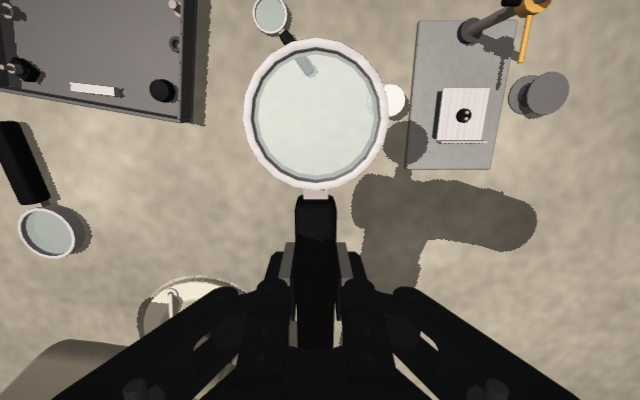

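The whole stand is visible: the base runs from (420,20) to (490,168), with the switch at (463,116), the pointer tip at (521,62), the post base at (470,31), the jar at (397,100) and the reel at (545,93).

Run:
```python
from h import *
np.set_printoptions(precision=4,suppress=True)
c=load('wrist');w=cloud(c);hsv=cv2.cvtColor(c['img'],cv2.COLOR_BGR2HSV);g=c['img'].max(2)
print('bench z',np.nanmedian(w[180:200,60:200][...,2]),np.nanmedian(w[230:280,540:600][...,2]))
R_=np.zeros((400,640),bool);R_[5:175,400:540]=1
m=R_&(w[...,2]>.008)&(w[...,2]<.017)
m=cv2.morphologyEx(m.astype(np.uint8),cv2.MORPH_OPEN,np.ones((3,3)))>0
n,l,st,_=cv2.connectedComponentsWithStats(m.astype(np.uint8));m=l==1+np.argmax(st[1:,4])
P=w[m];r=cv2.minAreaRect(P[:,:2].astype(np.float32)*1000);print('base',r,np.median(P[:,2]))
box=cv2.boxPoints(r);print(box)
ds=R_[...]&(g<60)&(w[...,2]>.025)&(w[...,2]<.052);ds[:100]=0;ds[130:]=0;ds[:,:445]=0;ds[:,482:]=0
print('switch',ds.sum(),w[ds].mean(0),w[ds].min(0),w[ds].max(0))
fp=R_&(w[...,2]>.02)&(w[...,2]<.05)&(g>130);fp[:70]=0
print('part',cv2.minAreaRect(w[fp][:,:2].astype(np.float32)*1000),w[fp][:,2].max())
br=np.zeros_like(R_);br[12:70,505:560]=1;br&=(hsv[...,1]>130)&(w[...,2]>.08)
P=w[br];v,u=np.nonzero(br)
for lo,hi in[(58,64),(50,58),(40,50),(30,40),(20,30),(12,20)]:
    k=(v>=lo)&(v<hi);print(lo,k.sum(),u[k].mean() if k.any() else '',P[k].mean(0),P[k].max(0)[2])
print('tip row',v.max(),u[v==v.max()],P[v==v.max()])
```

```text
bench z 0.0002899686561265713 0.00029424973690750367
base ((512.689453125, -263.8330993652344), (199.5104522705078, 130.63714599609375), 17.97577476501465) 0.012282529416274446
[[ 397.6453 -232.4889]
 [ 437.9619 -356.7492]
 [ 627.7336 -295.1773]
 [ 587.4171 -170.917 ]]
switch 109 [ 0.4931 -0.2672  0.0378] [ 0.4853 -0.2774  0.0333] [ 0.5016 -0.2607  0.04  ]
part ((484.6368408203125, -241.0267791748047), (69.41117095947266, 124.43804168701172), 17.822484970092773) 0.04995781311622194
58 27 520.2222222222222 [ 0.545  -0.2521  0.1339] 0.13594240640790894
50 42 521.5 [ 0.5502 -0.2503  0.1341] 0.13636977235678654
40 55 523.2363636363636 [ 0.5577 -0.248   0.1339] 0.13702945452366244
30 56 525.1785714285714 [ 0.5657 -0.2453  0.134 ] 0.13632370907033559
20 56 527.1785714285714 [ 0.5736 -0.2427  0.1341] 0.1368282685872474
12 111 525.9099099099099 [ 0.5811 -0.2378  0.1329] 0.14171132328203523
tip row 62 [518 519 520 521 522] [[ 0.5423 -0.2503  0.1351]
 [ 0.5432 -0.2524  0.1331]
 [ 0.5433 -0.253   0.1337]
 [ 0.5436 -0.2538  0.1338]
 [ 0.5438 -0.2546  0.1342]]
```

The base fits at 199.5 × 130.6 mm with yaw 0.314, which puts the origin at (0.4937, -0.270). The pointer tip (0.5433, -0.253) minus 52 mm and the switch blob (0.493, -0.267) both agree. The pointer's visible upper face is at 0.134, so its axis is about 0.132. That gives a TCP goal of (0.423, -0.2925, 0.300). I'll come in from the near side, 40 mm short, and then advance.

servo_tool --moves '[{"x":25,"y":10,"z":0,"roll":0},{"x":60,"y":25,"z":10,"roll":0},{"x":100,"y":40,"z":30,"roll":0},{"x":140,"y":45,"z":60,"roll":0},{"x":175,"y":45,"z":95,"roll":0},{"x":195,"y":45,"z":130,"roll":0},{"x":200,"y":45,"z":160,"roll":0},{"x":200,"y":45,"z":173,"roll":0}]'

```text
time_s: 9.35
tcp_pos: [0.3844, -0.3051, 0.2961]
ee_rot: [-0.001, 0.808, -0.59, -0.003]
force: [-0.5, 1.5, -1.0]
grip_width: 0.0186
```

servo_tool --moves '[{"x":0,"y":0,"z":0,"roll":0},{"x":0,"y":-4,"z":0,"roll":0},{"x":0,"y":-10,"z":0,"roll":0},{"x":0,"y":-16,"z":0,"roll":0},{"x":0,"y":-20,"z":0,"roll":0},{"x":0,"y":-20,"z":0,"roll":0},{"x":0,"y":-20,"z":0,"roll":0},{"x":0,"y":-20,"z":0,"roll":0}]'

```text
time_s: 10.15
tcp_pos: [0.4034, -0.299, 0.2962]
ee_rot: [-0.001, 0.808, -0.59, -0.003]
force: [0.1, 0.1, -0.4]
grip_width: 0.0186
```

```bash
cat > chk.py <<'E'
from h import *
import sys
np.set_printoptions(precision=4,suppress=True)
from scipy.spatial.transform import Rotation as R
s=manip.sense();print(s['time_s'],s['tcp_pos'],s['ee_rot'],s['grip_width'],s['force'])
q=s['ee_rot'];T=R.from_quat([*q[1:],q[0]]).as_matrix();O=np.array([.4937,-.2697,.132])
c=cap('wrist');t=(cloud(c)-s['tcp_pos'])@T;g=c['img'].max(2)
m=(t[...,2]>.150)&(t[...,2]<.164)&(np.abs(t[...,0])<.045)&(t[...,1]<-.04)&(t[...,1]>-.12)
(cx,cy),rad=cv2.minEnclosingCircle(t[m][:,:2].astype(np.float32)*1000);p=t[m]
top=np.median(p[:,2]);print('lens tool',cx,cy,'r',rad,'top',top,'plane',np.linalg.lstsq(np.c_[p[:,:2],np.ones(len(p))],p[:,2],rcond=None)[0])
L=s['tcp_pos']+T@np.array([cx/1000,cy/1000,top+.008]);print('lens world',L,'err tool mm',1000*T.T@(O-L))
c=cap('side','side%s.png'%sys.argv[1]);w=cloud(c);hsv=cv2.cvtColor(c['img'],cv2.COLOR_BGR2HSV)
k=(np.hypot(w[...,0]-L[0],w[...,1]-L[1])<.034)&(np.abs(w[...,2]-L[2])<.02)
print('side: lens',k.sum(),np.median(w[k],0),w[k].min(0),w[k].max(0))
b=(w[...,2]>.1)&(w[...,2]<.15)&(hsv[...,1]>120)&(np.hypot(w[...,0]-.543,w[...,1]+.253)<.03)
print('side pointer',b.sum(),np.median(w[b],0))
u,v=proj(c,O).astype(int);cv2.imwrite('pics/z%s.png'%sys.argv[1],cv2.resize(c['img'][v-90:v+90,u-120:u+120],None,fx=3,fy=3,interpolation=2))
E
python3 chk.py 5
```

```text
10.15 [ 0.4034 -0.299   0.2962] [-0.0005  0.8077 -0.5896 -0.0031] 0.01856797997676211 [ 0.1266  0.1436 -0.4041]
lens tool -0.524562656879425 -73.08228302001953 r 33.372032165527344 top 0.1597597656738015 plane [0.0014 0.0074 0.1607]
lens world [ 0.4721 -0.2755  0.1282] err tool mm [  1.0765 -22.3503  -3.8697]
side: lens 256 [ 0.484  -0.2889  0.1314] [ 0.4427 -0.3088  0.1208] [ 0.5043 -0.2526  0.1388]
side pointer 13 [ 0.5583 -0.2514  0.1346]
```

View pics/z5.png

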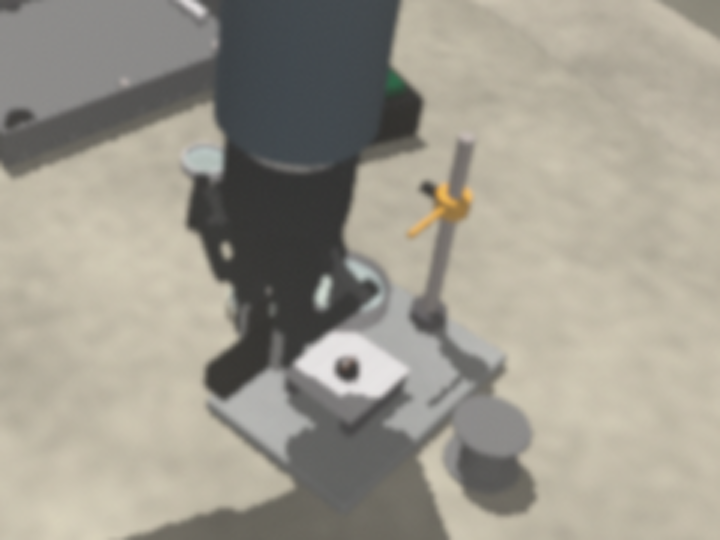

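The side view shows the loupe 20 mm short, clear of the pointer tip (410,234) and post, with the jar hidden behind the gripper. It needs +1, -21.5 and -4 mm.

servo_tool --moves '[{"x":1,"y":-2,"z":-4,"roll":0},{"x":1,"y":-6,"z":-4,"roll":0},{"x":1,"y":-11,"z":-4,"roll":0},{"x":1,"y":-16,"z":-4,"roll":0},{"x":1,"y":-20,"z":-4,"roll":0},{"x":1,"y":-21.5,"z":-4,"roll":0},{"x":1,"y":-21.5,"z":-4,"roll":0},{"x":1,"y":-21.5,"z":-4,"roll":0}]'

```text
time_s: 11.05
tcp_pos: [0.424, -0.2935, 0.3]
ee_rot: [-0.0, 0.808, -0.59, -0.003]
force: [0.1, 0.4, -1.1]
grip_width: 0.0189
```

```bash
python3 chk.py 6; python3 -c "
from h import *
c=cap('scene','s6.png');u,v=proj(c,[.4937,-.2697,.132]).astype(int);cv2.imwrite('pics/zs6.png',cv2.resize(c['img'][v-60:v+80,u-90:u+90],None,fx=4,fy=4,interpolation=2));w=cloud(c)
k=(np.hypot(w[...,0]-.4937,w[...,1]+.2697)<.036)&(w[...,2]>.11)&(w[...,2]<.16);print(k.sum(),w[k].min(0),w[k].max(0),np.median(w[k],0))"
```

```text
11.05 [ 0.424  -0.2935  0.3   ] [-0.0005  0.8076 -0.5897 -0.0032] 0.018881360585883418 [ 0.0548  0.4355 -1.124 ]
lens tool -0.8316527009010315 -73.10389709472656 r 33.49831771850586 top 0.15978787710400172 plane [0.0012 0.0078 0.1608]
lens world [ 0.4926 -0.2696  0.132 ] err tool mm [ 0.3942 -0.9895 -0.0037]
side: lens 225 [ 0.4989 -0.288   0.1354] [ 0.4661 -0.3027  0.1246] [ 0.5258 -0.2493  0.1432]
side pointer 15 [ 0.5588 -0.2509  0.1351]
370 [ 0.45866252 -0.30201806  0.11959612] [ 0.52946772 -0.23621451  0.14773831] [ 0.49768278 -0.27043791  0.13321549]
```

View pics/zs6.png

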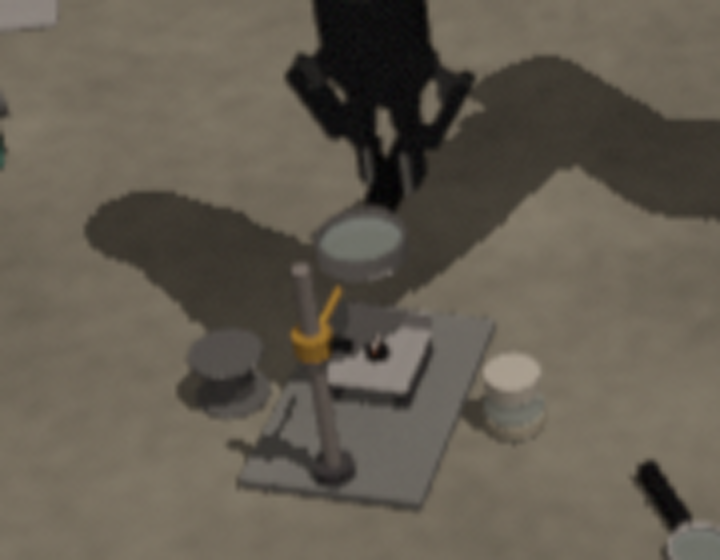

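The scene view shows the lens (360,245) clear of the pointer tip (337,292), the reel and the jar upright and unmoved, and the grip intact. The error is about 1 mm, so I'm handing in.

```bash
python3 -c "
from h import *
s=manip.sense();print(abs(s['dq']).max(),s['grip_width']);print(manip.sign_off())"
```

```text
0.0016344373850203254 0.018334068956012677
the job is handed in; nothing more can be done
None
```

I picked the 64 mm loupe out of the tray and brought it to the stand from the near side. I handed in with it still gripped level over the switch.

**Position:** by the wrist camera, the lens middle is at (0.4926, -0.2696, 0.132). The target was (0.4937, -0.2697, 0.132), so it is about 1 mm off sideways and 0 mm in height.

**Focal height:** 0.132 m is my estimate of the pointer's axis. I measured its upper face at 0.134 m and allowed for its 5 mm thickness, so the height is uncertain by about 1–2 mm. The side and scene cameras gave medians for the visible bezel of 0.135 and 0.133 m, which fits within their coarser resolution.

**Level and grip:** the tilt measured on the bezel is under 1°. The arm was at rest, with the fingers about 18.5 mm apart on the 20 mm handle.

**Other objects:** the pictures show the bezel clear of the pointer tip by about 20 mm, and no contact forces showed on the way. The jar and reel were standing as before. I did not look at the battery pack again at the end, but the arm never went near it.

The robot's clock was at about 11 s of the 42 s allowed.

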